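# Shift the jar conveyor's feed lever into speed three through its H-gate

### The job

Change the jar conveyor's feed from its parking slot to speed three: with your fingertips, gently push the black-handled lever through the H-shaped gate and fully home into the slot whose white end plate carries three raised bars, without putting it into the slot with one bar or the slot with two bars. Only push the lever, do not pinch it, and leave the jars and other things around it where they stand.

Things in the scene. Friction and masses are not known exactly. Their poses are not given: they have to be found in the camera images.
- selector: Fixed grey gearbox, 200 x 170 mm, 121 mm high, with an aluminium gate plate on top and a low belt conveyor behind it. Origin: centre of the gearbox's underside, on the table. Axes: +x from the gearbox towards the belt, +y to the left, z up; the four points that follow have the same axes.
- gate_centre (a point): Centre of the H-shaped opening, on the gate plate's upper face (121 mm up). Two slots along x, 84 mm long, at y = +30 and -30 mm, joined by a cross channel along y at x = 0. Channels 18 mm wide, lever shaft 12 mm, so 3 mm play each side; the tongues' corners are rounded (9 mm). At the plate the shaft's centre reaches x = +-34 mm in the slots. A plate lies beyond each slot end, centred at x = +-70, y = +-30 mm.
- park_mark (a point): Centre of the underside of the fixed white plate (30 x 46 mm, 6 mm high with its mark) with a raised black RING, at x = -70, y = +30 mm from gate_centre: it marks the parking slot, in which the lever starts. The other three plates (one, two, three bars) change places from run to run.
- belt_centre (a point): Centre of the belt's upper face, 58 mm high; the conveyor is 120 mm wide (x) and 450 mm long (y).
- pivot (a point): Point about which the lever swings, 10 mm above the table inside the gearbox. A point at length L up the lever stands, from here and in these axes, at x = L sin(lever), y = L cos(lever) sin(gimbal), z = L cos(lever) cos(gimbal), with the two joint values.
- plate_1: White plate with ONE raised black bar, lying on the gate plate beyond the end of a slot (36 mm from the shaft's end position); 30 x 46 x 6 mm. Origin: centre of its underside.
- plate_2: White plate with TWO raised black bars, otherwise as plate_1.
- plate_3: White plate with THREE raised black bars, otherwise as plate_1. It marks the wanted slot.
- gimbal (a joint): Sideways swing of the lever, rad: 0 in the middle, positive leans to the gearbox's +y (left). Its stops at +0.271 and -0.271 centre the shaft in the left and the right slot. Stays where it is left (friction: about 3 N at the handle).
- lever (a joint): Swing of the lever along the slots, rad: 0 in the cross channel, positive leans to the gearbox's +x. Its stops at +0.305 and -0.305 are the slot ends. Stays where it is left (friction: about 3 N at the handle).
- lever_grip (a point): Centre of the lever's handle: a round black grip, 26 mm across, 62 mm long (from 33 mm below to 29 mm above this point along the lever), on a 12 mm steel shaft. It is 165 mm from the pivot; with the lever upright it is 175 mm above the table and the handle's top 204 mm. z axis along the lever.
- lever_gate (a point): Point on the lever's axis at the height of the gate plate, 108 mm from the pivot. With the lever fully home in a slot this point is 38 mm (horizontally) from the centre of that slot's plate.
- belt_jar_a: Bystander: sauce jar with black lid, 70 mm across, 116 mm high, loose on the left part of the belt. Origin: centre of its underside.
- belt_jar_b: Bystander: sauce jar like belt_jar_a, with a label, on the right part of the belt.
- loose_lid: Bystander: black jar lid, 69 mm across, 12 mm high, lying on the table left of the gearbox.
- table_jar: Bystander: sauce jar, 70 mm across, 116 mm high, on the table right of the gearbox.
- stamp: Bystander: hand stamp with a knob, 27 x 46 x 80 mm, on the table in front of the gearbox.
- blue_pen: Bystander: blue pen, 138 x 10 x 10 mm, on the table in front of the gearbox.

How it is judged:
By the outcome, as a careful person would: the job done as asked, in the order asked, and still so for the second after the job is handed in, with the robot touching nothing.
It also fails if it takes over 64 s, if anything falls off the work surface, if the arm or the gripper's body presses on something with over 40 N, if the wrist force passes 120 N, or if a joint passes its speed limit or range.

### The arm

A 6-joint arm with a two-finger parallel gripper is mounted at the origin on a cart in front of the work surface, level with it; the furniture and walls round the work are solid. World frame = base frame: x ahead of the robot, y to its left, z up, the work surface at z = 0. Lengths are in mm, angles in rad, forces in N, time in s.
With the tool pointing down it reaches from about 350 to 775 mm from the base axis. Payload 7.3 kg.
Tool frame: the origin (TCP) lies on the front face of the gripper's body, between the roots of the fingers; the fingertips stand 66 mm ahead of it and the grasp point (between the pads) lies 47 mm ahead of it (bot.tip_extent is the distance from the TCP to the fingertips, in mm); z points along the fingers, y is the line along which they close (so a half turn about z gives the same grasp; the last joint's range is limited). The gripper opens to 92 mm and grips with 3 to 60 N. Pads are 19 mm wide; open, the fingers measure 130 mm over their backs; the gripper's body (75 mm by 190 mm) begins 47 mm behind the grasp point.
Start: joints at [1.138, 0.342, 1.524, -0, 1.275, -0.146], TCP at [148.497, 503.575, 292.241] pointing down, gripper open.
Joint ranges: [-2.53, 2.53], [-0.77, 2.02], [0.04, 2.7], [-1, 4.14], [0.28, 2.66], [-3.11, 3.11]. Speed limits (rad/s): [2.57, 2.57, 3.14, 3.14, 3.14, 3.14].

### API

Orientations are given as [roll, pitch, yaw] about the fixed x, y, z axes, in that order (R = Rz(yaw) Ry(pitch) Rx(roll)).
In Python, from plant import readout, viewer, order, bot gives the robot as it stands.
- The arm moves only by the shell command python3 -m creep 'ROWS'. ROWS is text: rows parted by semicolons, each of 7 numbers parted by spaces: the shift along the world's x, y, z in m, then the turn, a rotation vector about the world's x, y, z in rad, then the opening in per cent of the stroke, from 0 (shut) to 100 (fully open). A call has 1 to 8 rows; each row shifts and turns the commanded pose from where the row before left it; what a row does not reach is not made up. A row lasts 1/12 s, in which the tool goes at most 41.7 mm and 7.16 degrees, less where a joint would pass 70% of its speed; a pose out of reach is approached as far as the arm can. A call is refused whole if a number of a shift passes 0.0417 or a number of a turn 0.125, either way. A call with a gripper value outside its range is refused whole. The fingers move at their own pace and stop on an object; the grip force is fixed at half the most. Time passes only in rows, so rows that do not move let the fingers close. It gives the time, the measured TCP pose, the force, the opening and the grip force at its end, in the units of the state.
- readout.get_obs(): the state, without advancing time (a new reading comes with each control period).
- viewer.capture(name): name is "scene" or "top" or "wrist"; returns the picture (384x512x3 uint8, red, green, blue); there is no depth.
- viewer.camera_info(name): a dict with "fx", "fy", "cx", "cy" (pixels), "D" ([k1, k2, p1, p2, k3] as OpenCV has them; the pictures are not rectified), "origin" and "rotation" of the camera in the world. Camera axes: x right, y up, looking along -z (the intrinsics and any distortion apply to the point x, -y, -z); pixel columns grow to the right and rows downward; lengths in mm; the calibration is good to about 2 mm. A picture is of the moment at which its call begins: read the wrist's pose just before it. camera_info takes no time and is no camera call; for the wrist camera it gives the pose at the moment of the call.
- order.close_job(): hands the job in; it is judged then, once.
The state is a dict: "time": time; "joint_positions": joint angles; "dq": joint speeds; "tau": joint torques, N m; "tool_pos": TCP position; "tcp_rot": TCP orientation; "contact_force": force on the tool from outside, world axes, zero at the start; "moment": the same for the moment, N m; "grip_width": finger opening in mm; "finger_force": force on a finger pad.
Only numpy, scipy, OpenCV 4.12 (cv2) and the standard library are available. Lean on these libraries where they do the work, as an engineer would, in place of code of your own. Each camera call takes 0.05 s, during which the arm holds its last target. There are 200 camera calls.

## Working session

There is one attempt and no reset: what is moved stays moved. The work goes in short steps, Python scripts to look and compute and a shell command to move; the robot and the scene stay as the last step left them, time stands still between calls to the robot, and variables do not carry over. Pictures are saved under pics/ and viewed, at most 10 in all, crops included, and the job is handed in when it is done.

```bash
ls; mkdir -p pics; python3 - <<'E'
from plant import readout, viewer, bot
import cv2,numpy as np
o=readout.get_obs();print({k:np.round(v,3) for k,v in o.items()})
a=viewer.capture("scene");b=viewer.capture("top")
for n,i in(("scene",a),("top",b)):
    cv2.imwrite(f"pics/{n}0.png",i[:,:,::-1]); c=viewer.camera_info(n); print(n,c)
E
```

```text
pics
{'time': np.float64(0.0), 'joint_positions': array([ 1.138,  0.343,  1.525, -0.   ,  1.275, -0.146]), 'dq': array([-0.002,  0.   , -0.001,  0.001,  0.   ,  0.   ]), 'tau': array([ -0.   , -43.125, -24.422,   0.072,   0.056,  -0.   ]), 'tool_pos': array([148.366, 503.27 , 291.534]), 'tcp_rot': array([-3.14 , -0.   ,  2.855]), 'contact_force': array([ 0.007, -0.701, -1.299]), 'moment': array([-0.004,  0.02 , -0.022]), 'finger_force': np.float64(0.0), 'grip_width': np.float64(92.048)}
scene {'fx': 348.85015044639266, 'fy': 348.85015044639266, 'cx': 255.80035060718214, 'cy': 192.81487770745008, 'D': array([0.03374216, 0.        , 0.        , 0.        , 0.        ]), 'origin': array([  11.98824067, -326.49324244,  690.62096569]), 'rotation': array([ 0.87008031, -0.01714694, -1.0715172 ])}
top {'fx': 411.8953556035212, 'fy': 411.8953556035212, 'cx': 257.5606162852636, 'cy': 192.8633593392328, 'D': array([0.0395218, 0.       , 0.       , 0.       , 0.       ]), 'origin': array([460.11673365, -24.60846127, 982.25532852]), 'rotation': array([ 0.12554186, -0.01287061, -1.59111788])}
```

View pics/top0.png

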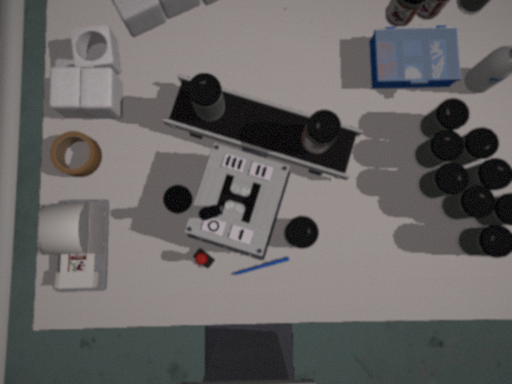

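View pics/scene0.png

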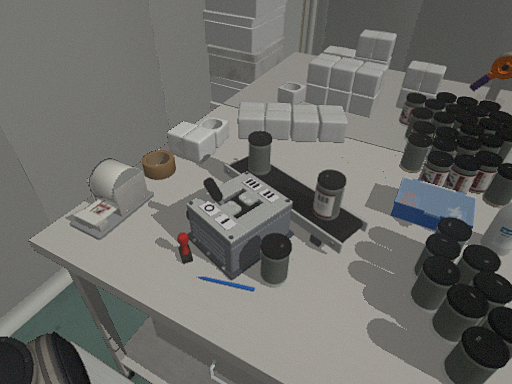

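```bash
cat > h.py <<'E'
import numpy as np,cv2
from scipy.spatial.transform import Rotation as R
def rot(c): return R.from_euler('xyz',c['rotation']).as_matrix()
def ray(c,uv,z):
    K=np.array([[c['fx'],0,c['cx']],[0,c['fy'],c['cy']],[0,0,1]])
    p=cv2.undistortPoints(np.array([[uv]],float),K,c['D'])[0,0]
    d=rot(c)@np.array([p[0],-p[1],-1]);o=np.array(c['origin'])
    return o+d*(z-o[2])/d[2]
E
python3 - <<'E'
from plant import viewer
from h import *
im=cv2.imread('pics/top0.png');c=viewer.camera_info('top')
cv2.imwrite('pics/crop.png',cv2.resize(im[130:270,150:330],None,fx=4,fy=4,interpolation=cv2.INTER_CUBIC))
g=cv2.cvtColor(im,cv2.COLOR_BGR2GRAY)
for t in (190,200,210,220):
    n,l,s,ce=cv2.connectedComponentsWithStats(((g>t)).astype(np.uint8))
    print(t,[(s[i][4],ce[i].round(1),ray(c,ce[i],126).round(0)) for i in range(1,n) if 40<s[i][4]<600 and 180<ce[i][0]<300 and 140<ce[i][1]<260])
E
```

```text
190 []
200 []
210 []
220 []
```

View pics/crop.png

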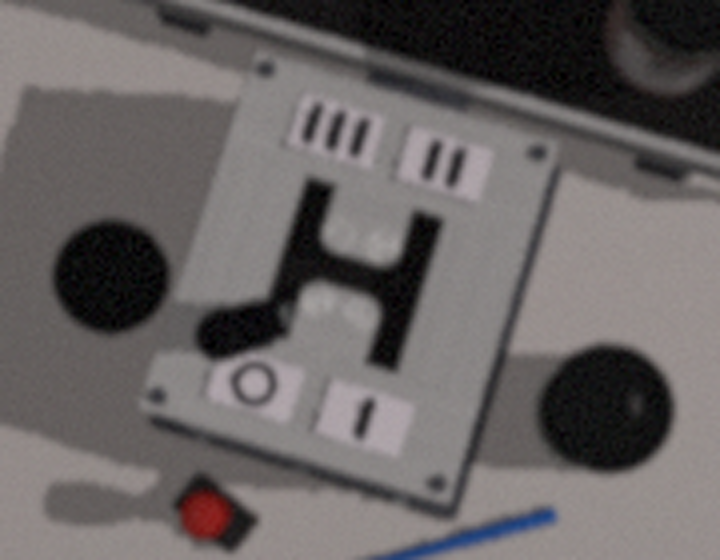

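The crop shows the ring plate at crop (254,384), one bar (366,418), three bars (335,133) and two bars (445,163). Three bars lies opposite the ring in the same left slot, so the push is straight along +x.

```bash
python3 - <<'E'
from plant import viewer
from h import *
c=viewer.camera_info('top')
px=dict(p3=(335,133),p2=(445,163),ring=(254,384),p1=(366,418),s1=(264,68),s2=(537,152),s3=(156,396),s4=(436,484))
P={k:ray(c,((u-1.5)/4+150,(v-1.5)/4+130),126 if k[0]!='s' else 121) for k,(u,v) in px.items()}
for k in P:print(k,P[k].round(1))
q=np.mean([P[k] for k in('p1','p2','p3','ring')],0); s=np.mean([P[k] for k in('s1','s2','s3','s4')],0)
ex=P['p3']+P['p2']-P['ring']-P['p1']; yaw=np.arctan2(ex[1],ex[0])
e2=P['s1']+P['s2']-P['s3']-P['s4']
print(q,s,yaw,np.arctan2(e2[1],e2[0]),np.linalg.norm(ex)/2,np.linalg.norm(P['p3']-P['p2']))
G=np.array([q[0],q[1],10.])
Rz=R.from_euler('z',yaw).as_matrix();print(Rz[:,0],Rz[:,1])
for lv in(-.305,0,.305):
  for L in(165,194,132):
    a=.271;print(lv,L,(G+Rz@(L*np.array([np.sin(lv),np.cos(lv)*np.sin(a),np.cos(lv)*np.cos(a)]))).round(1))
for n,uv in dict(jarA=(205,85),jarB=(323,123),lid=(178,199),tj=(301,232)).items(): print(n,ray(c,uv,12 if n=='lid' else 116 if n=='tj' else 174).round(0))
E
```

```text
p3 [632.7  12.  126. ]
p2 [615.6 -45.8 126. ]
ring [501.3  55.6 126. ]
p1 [482.6  -2.1 126. ]
s1 [669.6  49.5 121. ]
s2 [621.6 -94.9 121. ]
s3 [496.4 106.8 121. ]
s4 [448.1 -37.7 121. ]
[558.07524214   4.90809282 126.        ] [558.91801782   5.94454873 121.        ] -0.31877369514257564 -0.3190727664683347 139.2339092678143 60.237082798222026
[ 0.94962046 -0.31340227 -0.        ] [0.31340227 0.94962046 0.        ]
-0.305 165 [524.2  60.4 161.6]
-0.305 194 [518.3  70.2 188.3]
-0.305 132 [531.   49.3 131.3]
0 165 [571.9  46.9 169. ]
0 194 [574.4  54.2 196.9]
0 132 [569.1  38.5 137.2]
0.305 165 [618.3  29.4 161.6]
0.305 194 [628.9  33.7 188.3]
0.305 132 [606.3  24.5 131.3]
jarA [785.  65. 174.]
jarB [ 702. -172.  174.]
lid [571. 149.  12.]
tj [ 485. -127.  116.]
```

```bash
A="";python3 -m creep '0.020 -0.026 0 0 0 -0.004 0;0.020 -0.026 0 0 0 -0.004 0;0.020 -0.026 0 0 0 -0.004 0;0.020 -0.026 0 0 0 -0.004 0;0.020 -0.026 0 0 0 -0.004 0;0.020 -0.026 0 0 0 -0.004 0;0.020 -0.026 0 0 0 -0.004 0;0.020 -0.026 0 0 0 -0.004 0'; python3 -m creep '0.020 -0.026 0 0 0 0 0;0.020 -0.026 0 0 0 0 0;0.020 -0.026 0 0 0 0 0;0.020 -0.026 0 0 0 0 0;0.020 -0.026 0 0 0 0 0;0.020 -0.026 0 0 0 0 0;0.020 -0.026 0 0 0 0 0;0 0 0 0 0 0 0'
```

```text
time: 0.77
tool_pos: [309.0, 294.1, 292.1]
tcp_rot: [-3.141, -0.0, 2.823]
contact_force: [0.4, -0.1, -0.6]
grip_width: 43.3
finger_force: 0.0
time: 1.43
tool_pos: [451.3, 109.7, 291.9]
tcp_rot: [-3.14, 0.002, 2.819]
contact_force: [0.6, -0.2, 0.6]
grip_width: 0.5
finger_force: 0.0
```

```bash
python3 -m creep '0.011 -0.014 0 0 0 0 0;0.010 -0.014 0 0 0 0 0;0 0 -0.020 0 0 0 0;0 0 -0.020 0 0 0 0;0 0 -0.020 0 0 0 0;0 0 -0.006 0 0 0 0;0 0 0 0 0 0 0;0 0 0 0 0 0 0'; python3 - <<'E'
from plant import viewer
import cv2,numpy as np
t=viewer.capture("top")[130:270,150:330,::-1];s=viewer.capture("scene")[140:280,160:340,::-1]
cv2.imwrite('pics/c1.png',np.hstack([cv2.resize(i,(400,311),interpolation=cv2.INTER_CUBIC) for i in(t,s)]))
E
```

```text
time: 2.1
tool_pos: [469.6, 85.9, 226.6]
tcp_rot: [3.141, -0.0, 2.823]
contact_force: [-0.5, -0.5, -0.3]
grip_width: 0.2
finger_force: 0.0
```

View pics/c1.png

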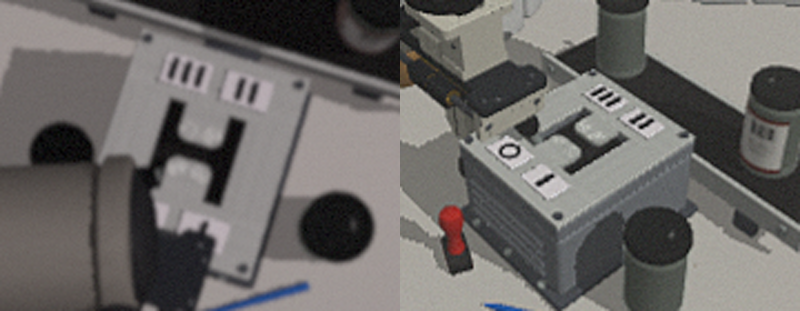

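```bash
python3 -m creep '0.0047 -0.0016 0 0 0 0 0;0.0047 -0.0016 0 0 0 0 0;0.0047 -0.0016 0 0 0 0 0;0.0047 -0.0016 0 0 0 0 0;0.0047 -0.0016 0 0 0 0 0;0.0047 -0.0016 0 0 0 0 0;0.0047 -0.0016 0 0 0 0 0;0.0047 -0.0016 0 0 0 0 0'; python3 -m creep '0.0047 -0.0016 0 0 0 0 0;0.0047 -0.0016 0 0 0 0 0;0.0047 -0.0016 0 0 0 0 0;0.0047 -0.0016 0 0 0 0 0;0.0047 -0.0016 0 0 0 0 0;0.0047 -0.0016 0 0 0 0 0;0.0047 -0.0016 0 0 0 0 0;0.0047 -0.0016 0 0 0 0 0';  python3 - <<'E'
from plant import viewer
import cv2,numpy as np
t=viewer.capture("top")[130:270,150:330,::-1];s=viewer.capture("scene")[140:280,160:340,::-1]
cv2.imwrite('pics/c2.png',np.hstack([cv2.resize(i,(400,311),interpolation=cv2.INTER_CUBIC) for i in(t,s)]))
E
```

```text
time: 2.87
tool_pos: [506.9, 72.9, 226.2]
tcp_rot: [3.141, -0.002, 2.823]
contact_force: [-4.3, 2.7, 4.4]
grip_width: 1.0
finger_force: 2.4
time: 3.53
tool_pos: [545.2, 59.7, 226.2]
tcp_rot: [-3.141, 0.0, 2.823]
contact_force: [-3.5, 2.5, 2.2]
grip_width: 0.4
finger_force: 1.6
```

View pics/c2.png

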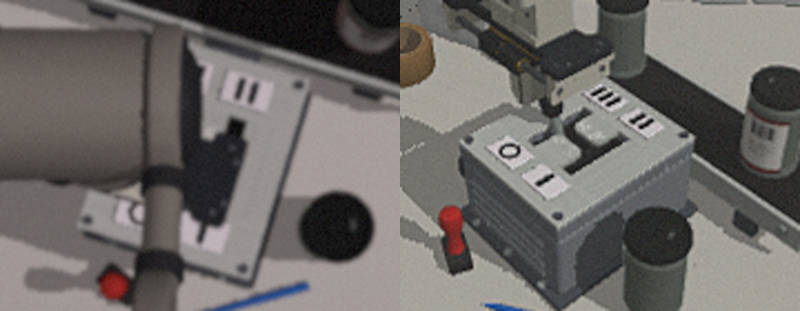

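The push force is light (about 5 N) and the lever is near the cross channel in the left column, so I continue.

```bash
python3 -m creep '0.0047 -0.0016 0 0 0 0 0;0.0047 -0.0016 0 0 0 0 0;0.0047 -0.0016 0 0 0 0 0;0.0047 -0.0016 0 0 0 0 0;0.0047 -0.0016 0 0 0 0 0;0.0047 -0.0016 0 0 0 0 0;0.0047 -0.0016 0 0 0 0 0;0.0047 -0.0016 0 0 0 0 0';  python3 - <<'E'
from plant import viewer
import cv2,numpy as np
t=viewer.capture("top")[130:270,150:330,::-1];s=viewer.capture("scene")[140:280,160:340,::-1]
cv2.imwrite('pics/c3.png',np.hstack([cv2.resize(i,(400,311),interpolation=cv2.INTER_CUBIC) for i in(t,s)]))
E
```

```text
time: 4.3
tool_pos: [582.4, 47.0, 225.6]
tcp_rot: [-3.141, -0.001, 2.823]
contact_force: [-3.0, 1.3, -2.1]
grip_width: 0.6
finger_force: 1.6
```

View pics/c3.png

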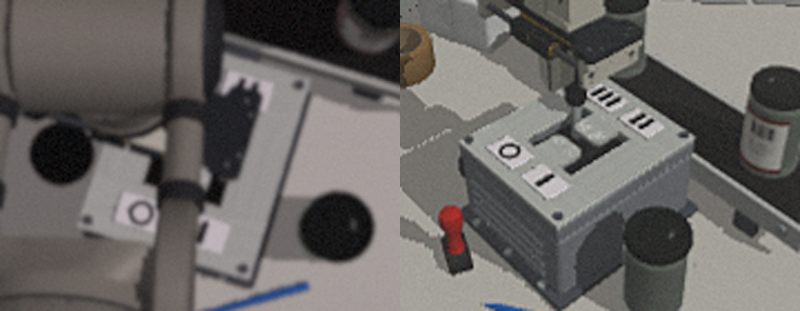

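```bash
python3 -m creep '0.0028 -0.001 0 0 0 0 0;0.0028 -0.001 0 0 0 0 0;0.0028 -0.001 0 0 0 0 0;0.0028 -0.001 0 0 0 0 0;0.0019 -0.0006 0 0 0 0 0'; python3 -m creep '0.0014 -0.0005 0 0 0 0 0;0.0014 -0.0005 0 0 0 0 0;0 0 0 0 0 0 0'
```

```text
time: 4.82
tool_pos: [595.7, 42.4, 226.2]
tcp_rot: [-3.142, 0.0, 2.823]
contact_force: [-2.8, 0.8, -1.8]
grip_width: 0.2
finger_force: 1.4
time: 5.07
tool_pos: [598.5, 41.5, 226.3]
tcp_rot: [3.141, 0.0, 2.823]
contact_force: [-2.3, 0.7, -0.3]
grip_width: 0.1
finger_force: 1.2
```

Local x is about 27 and no stop has been felt yet, so I continue in small steps.

```bash
for i in 1; do python3 -m creep '0.0014 -0.0005 0 0 0 0 0;0.0014 -0.0005 0 0 0 0 0;0 0 0 0 0 0 0'; done; python3 -m creep '0.0014 -0.0005 0 0 0 0 0;0 0 0 0 0 0 0'; python3 - <<'E'
from plant import viewer
import cv2,numpy as np
s=viewer.capture("scene")[140:280,160:340,::-1]
cv2.imwrite('pics/c4.png',cv2.resize(s,(540,420),interpolation=cv2.INTER_CUBIC))
E
```

```text
time: 5.32
tool_pos: [600.5, 40.7, 225.9]
tcp_rot: [-3.141, -0.002, 2.823]
contact_force: [-5.7, 2.1, -0.8]
grip_width: 0.4
finger_force: 2.6
time: 5.48
tool_pos: [601.4, 40.4, 225.7]
tcp_rot: [-3.141, -0.003, 2.823]
contact_force: [-6.5, 3.0, -1.5]
grip_width: 0.6
finger_force: 3.3
```

View pics/c4.png

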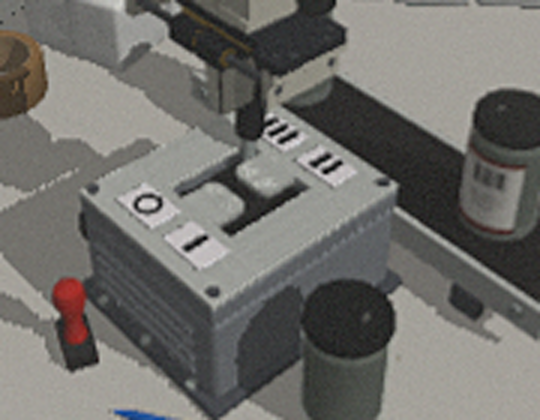

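```bash
python3 -m creep '0.0014 -0.0005 0 0 0 0 0;0.0014 -0.0005 0 0 0 0 0;0 0 0 0 0 0 0';python3 -m creep '0.0014 -0.0005 0 0 0 0 0;0 0 0 0 0 0 0'
```

```text
time: 5.78
tool_pos: [603.3, 39.6, 225.3]
tcp_rot: [-3.141, -0.006, 2.823]
contact_force: [-10.1, 3.4, -1.4]
grip_width: 0.7
finger_force: 4.8
time: 5.95
tool_pos: [604.3, 39.3, 225.1]
tcp_rot: [-3.141, -0.008, 2.823]
contact_force: [-12.1, 3.4, 0.4]
grip_width: 0.5
finger_force: 5.5
```

```bash
python3 -m creep '0.0019 -0.0006 0 0 0 0 0;0.0019 -0.0006 0 0 0 0 0;0 0 0 0 0 0 0;0 0 0 0 0 0 0'; python3 -m creep '-0.0095 0.003 0 0 0 0 0;-0.019 0.006 0 0 0 0 0;-0.019 0.006 0 0 0 0 0;-0.019 0.006 0 0 0 0 0;-0.019 0.006 0.010 0 0 0 0;-0.019 0.006 0.020 0 0 0 0;-0.019 0.006 0.020 0 0 0 0;-0.019 0.012 0.02 0 0 0 0';python3 -m creep '-0.020 0.026 0 0 0 0 0;-0.020 0.026 0 0 0 0 0;-0.020 0.026 0 0 0 0 0;-0.020 0.026 0 0 0 0 0;-0.020 0.026 0 0 0 0 0;-0.020 0.026 0 0 0 0 0;-0.020 0.026 0 0 0 0 0;0 0 0 0 0 0 0'; python3 - <<'E'
from plant import viewer
import cv2,numpy as np
t=viewer.capture("top")[:,:,::-1];s=viewer.capture("scene")[140:280,160:340,::-1]
cv2.imwrite('pics/t5.png',t)
cv2.imwrite('pics/c5.png',np.hstack([cv2.resize(i,(400,311),interpolation=cv2.INTER_CUBIC) for i in(t[130:270,150:330],s)]))
E
```

```text
time: 6.28
tool_pos: [606.7, 38.4, 224.5]
tcp_rot: [-3.14, -0.012, 2.823]
contact_force: [-16.5, 4.5, -1.4]
grip_width: 0.0
finger_force: 7.3
time: 6.95
tool_pos: [468.0, 87.8, 297.8]
tcp_rot: [3.141, 0.004, 2.822]
contact_force: [0.8, 1.6, 0.7]
grip_width: 0.3
finger_force: 0.0
time: 7.62
tool_pos: [325.9, 273.7, 297.3]
tcp_rot: [3.138, 0.001, 2.827]
contact_force: [0.1, 0.0, 0.3]
grip_width: 0.4
finger_force: 0.0
```

View pics/c5.png

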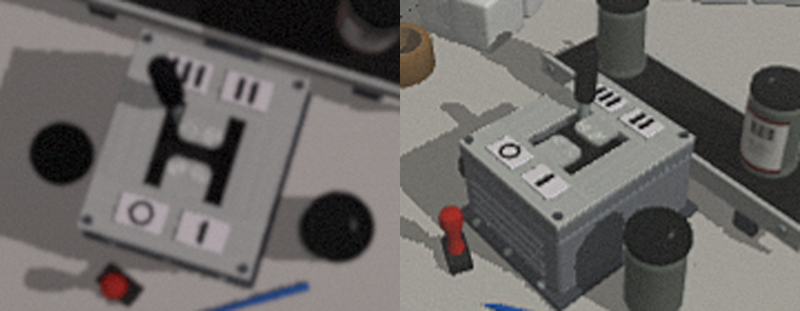

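```bash
python3 - <<'E'
from plant import viewer
from h import *
c=viewer.camera_info('top');K=np.array([[c['fx'],0,c['cx']],[0,c['fy'],c['cy']],[0,0,1]])
g=cv2.imread('pics/t5.png',0);m=(g<45).astype(np.uint8)
n,l,s,ce=cv2.connectedComponentsWithStats(m)
for i in range(1,n):
    if 210<ce[i][0]<240 and 150<ce[i][1]<190 and s[i][4]>30: print('seen',s[i],ce[i].round(1))
m2=(l[150:180,210:240]);print(g[152:182:1,214:240])
Rz=R.from_euler('z',-.319).as_matrix()
for lv in(.24,.27,.305,.33):
  P=[np.array([558.4,5.4,10])+Rz@(L*np.array([np.sin(lv),np.cos(lv)*np.sin(.271),np.cos(lv)*np.cos(.271)])) for L in(132,165,194)]
  q=[(rot(c).T@(p-c['origin']))*[1,-1,-1] for p in P]
  print(lv,cv2.projectPoints(np.array(q),np.zeros(3),np.zeros(3),K,c['D'])[0][:,0].round(1).tolist())
E
```

```text
seen [216 156  44  66 836] [234.3 189.7]
[[134 134 135 132 135 135 132 138 136 135 133 130 132 134 133 133 134 133
  134 132 129 131 133 133 133 131]
 [136 137 131 134 135 132 131 127 127 127 124 130 143 144 141 137 136 135
  134 135 132 134 132 132 131 133]
 [138 131 137 136 131 122 111 106 106 101 112 124 145 152 145 140 139 139
  140 137 136 134 134 135 134 133]
 [135 134 136 129 110  96  75  68  63  66  76 103 130 140 129 123 133 147
  152 151 147 139 139 137 133 132]
 [134 134 127 109  86  60  37  33  28  33  38  65  93 106  89  86 114 148
  160 156 146 140 141 144 140 133]
 [136 132 121  90  53  29  18  11   7  10  23  31  50  63  50  60 102 145
  157 148 129 123 135 148 152 147]
 [132 130 107  73  30  20  10  19  12  10  12  24  21  27  25  63 114 142
  144 125  92  84 115 150 159 154]
 [131 121  89  47  18   0  15  15  20   5   8  12  18  10  32  80 133 148
  131  97  64  66 117 150 154 138]
 [134 120  82  35  20  10  10  15  13  16  19  12  16  15  35  91 141 150
  121  77  45  75 125 147 141 118]
 [136 119  78  41   1  10  19   5  17  15  19  20  12  12  38  87 137 143
  11
[... 1728 characters left out ...]
 33  42  45
   50  78 114 131 134 132 133 134]
 [ 97 101 103 101 101 104 103  99  96  85  63  30  15  22  37  48  64  69
   65  90 119 130 132 133 131 132]
 [116 118 119 117 122 120 121 121 120 111  75  39  29  34  54  62  78  77
   77 103 126 130 133 132 133 132]
 [128 131 132 132 132 131 131 130 126 119  79  40  26  38  55  71  77  75
   82 110 128 131 130 131 132 131]
 [134 133 135 132 133 135 137 134 130 118  79  31  23  36  52  64  65  71
   92 121 131 134 132 131 131 127]]
0.24 [[225.7, 178.2], [221.8, 170.8], [218.1, 163.9]]
0.27 [[226.4, 176.6], [222.7, 168.8], [219.3, 161.4]]
0.305 [[227.2, 174.8], [223.8, 166.4], [220.6, 158.5]]
0.33 [[227.8, 173.5], [224.6, 164.7], [221.6, 156.6]]
```

```bash
python3 - <<'E'
from plant import viewer
from h import *
c=viewer.camera_info('top');K=np.array([[c['fx'],0,c['cx']],[0,c['fy'],c['cy']],[0,0,1]])
Rz=R.from_euler('z',-.319).as_matrix()
def proj(lv,gi=.271):
  P=[np.array([558.4,5.4,10])+Rz@(L*np.array([np.sin(lv),np.cos(lv)*np.sin(gi),np.cos(lv)*np.cos(gi)])) for L in(132,165,194)]
  q=[(rot(c).T@(p-c['origin']))*[1,-1,-1] for p in P]
  return cv2.projectPoints(np.array(q),np.zeros(3),np.zeros(3),K,c['D'])[0][:,0]
from scipy.ndimage import map_coordinates as mc
for f,lvs in(('top0',(-.305,-.28)),('t5',(.28,.305))):
  g=cv2.imread(f'pics/{f}.png',0).astype(float)
  for lv in lvs:
    p=proj(lv);u=(p[2]-p[0])/np.linalg.norm(p[2]-p[0]);v=np.array([-u[1],u[0]])
    t=np.arange(-5,15,.1)
    x=p[2]+t[:,None]*u; a=mc(g,[x[:,1],x[:,0]],order=1);e=t[np.argmax(a>65)]
    r=[]
    for b in(p[1],p[2]):
      w=[]
      for sg in(1,-1):
        y=b+sg*np.arange(0,14,.1)[:,None]*v;a=mc(g,[y[:,1],y[:,0]],order=1);w.append(sg*np.argmax(a>65)/10)
      r.append(w)
    print(f,lv,p.round(1).tolist(),'end beyond',round(e,2),'side',r)
E
```

```text
top0 -0.305 [[215.6, 210.9], [208.7, 213.1], [202.1, 215.3]] end beyond 3.4 side [[np.float64(7.1), np.float64(-4.7)], [np.float64(6.8), np.float64(-4.2)]]
top0 -0.28 [[215.9, 209.4], [209.1, 211.2], [202.6, 212.9]] end beyond 4.7 side [[np.float64(5.0), np.float64(-6.4)], [np.float64(5.3), np.float64(-6.5)]]
t5 0.28 [[226.6, 176.1], [223.0, 168.1], [219.7, 160.6]] end beyond 4.3 side [[np.float64(11.7), np.float64(-4.7)], [np.float64(9.6), np.float64(-3.6)]]
t5 0.305 [[227.2, 174.8], [223.8, 166.4], [220.6, 158.5]] end beyond 3.2 side [[np.float64(6.6), np.float64(-6.0)], [np.float64(5.5), np.float64(-4.6)]]
```

Handle ends up close to the predicted home position. I'll re-contact to test it: an immediate stiff rise, with no 3 N sliding plateau, means it is at the stop.

```bash
python3 -m creep '0.020 -0.026 0 0 0 0 0;0.020 -0.026 0 0 0 0 0;0.020 -0.026 0 0 0 0 0;0.020 -0.026 0 0 0 0 0;0.020 -0.026 0 0 0 0 0;0.020 -0.026 0 0 0 0 0;0.020 -0.026 0 0 0 0 0;0 0 0 0 0 0 0'; python3 -m creep '0 0 -0.02 0 0 0 0;0 0 -0.02 0 0 0 0;0 0 -0.02 0 0 0 0;0 0 -0.011 0 0 0 0;0.019 -0.0063 0 0 0 0 0;0.019 -0.0063 0 0 0 0 0;0.019 -0.0063 0 0 0 0 0;0.019 -0.0063 0 0 0 0 0'; python3 -m creep '0.019 -0.0063 0 0 0 0 0;0.0095 -0.0031 0 0 0 0 0;0.0095 -0.0031 0 0 0 0 0;0 0 0 0 0 0 0;0 0 0 0 0 0 0'
```

```text
time: 8.38
tool_pos: [471.8, 82.7, 296.5]
tcp_rot: [-3.141, 0.004, 2.817]
contact_force: [-0.7, -0.6, -1.3]
grip_width: 0.2
finger_force: 0.0
time: 9.05
tool_pos: [545.3, 61.7, 225.5]
tcp_rot: [3.142, 0.002, 2.821]
contact_force: [-1.3, 0.3, 0.2]
grip_width: 0.5
finger_force: 0.0
time: 9.47
tool_pos: [582.1, 49.6, 225.1]
tcp_rot: [-3.142, 0.0, 2.821]
contact_force: [1.1, -0.5, -0.6]
grip_width: 0.6
finger_force: 0.0
```

```bash
python3 -m creep '0.0057 -0.0019 0 0 0 0 0;0.0057 -0.0019 0 0 0 0 0;0 0 0 0 0 0 0'; for k in a; do python3 -m creep '0.0019 -0.0006 0 0 0 0 0;0 0 0 0 0 0 0'; python3 -m creep '0.0019 -0.0006 0 0 0 0 0;0 0 0 0 0 0 0'; python3 -m creep '0.0019 -0.0006 0 0 0 0 0;0 0 0 0 0 0 0';python3 -m creep '0.0019 -0.0006 0 0 0 0 0;0 0 0 0 0 0 0'; python3 -m creep '0.0019 -0.0006 0 0 0 0 0;0 0 0 0 0 0 0';done | grep -E 'pos|cont'
```

```text
time: 9.72
tool_pos: [594.1, 46.4, 225.5]
tcp_rot: [3.141, 0.001, 2.823]
contact_force: [-1.2, 0.8, 0.8]
grip_width: 0.5
finger_force: 0.0
tool_pos: [595.3, 46.3, 225.3]
contact_force: [0.4, 0.6, 0.4]
tool_pos: [597.2, 45.7, 225.3]
contact_force: [-0.1, 0.1, -0.7]
tool_pos: [599.0, 45.1, 225.2]
contact_force: [-0.7, 0.2, 0.3]
tool_pos: [600.5, 44.6, 224.8]
contact_force: [-2.4, 1.0, 0.6]
tool_pos: [602.0, 44.0, 224.6]
contact_force: [-6.0, 2.0, 0.1]
```

Contact begins at local x ≈ 27.5 and the force rises stiffly straight away, matching the earlier stop position. The lever is home, so I retract and hand in.

```bash
python3 -m creep '0.0019 -0.0006 0 0 0 0 0;0.0019 -0.0006 0 0 0 0 0;0.0019 -0.0006 0 0 0 0 0;0.0019 -0.0006 0 0 0 0 0;0.0019 -0.0006 0 0 0 0 0;0.0019 -0.0006 0 0 0 0 0;0 0 0 0 0 0 0;0 0 0 0 0 0 0'; python3 -m creep '-0.0057 0.0019 0 0 0 0 0;-0.0095 0.003 0 0 0 0 0;-0.019 0.006 0 0 0 0 0;-0.019 0.006 0 0 0 0 0;-0.019 0.006 0.010 0 0 0 0;-0.019 0.006 0.020 0 0 0 0;-0.019 0.006 0.020 0 0 0 0;-0.019 0.012 0.02 0 0 0 0';python3 -m creep '-0.020 0.026 0 0 0 0 0;-0.020 0.026 0 0 0 0 0;-0.020 0.026 0 0 0 0 0;-0.020 0.026 0 0 0 0 0;-0.020 0.026 0 0 0 0 0;-0.020 0.026 0 0 0 0 0;-0.020 0.026 0 0 0 0 0;0 0 0 0 0 0 0'; python3 - <<'E'
from plant import viewer
import cv2
a=viewer.capture("top")[:,:,::-1];cv2.imwrite('pics/t6.png',a)
b=cv2.imread('pics/t5.png');print(cv2.absdiff(a.copy(),b)[145:260,160:330].max(), cv2.absdiff(a.copy(),b)[145:185,210:245].max())
cv2.imwrite('pics/c6.png',cv2.resize(a[60:280,150:350],(600,600)))
E
```

```text
time: 11.22
tool_pos: [609.5, 41.3, 222.9]
tcp_rot: [-3.139, -0.015, 2.823]
contact_force: [-18.6, 2.7, 0.6]
grip_width: 0.5
finger_force: 8.3
time: 11.88
tool_pos: [484.7, 86.7, 296.2]
tcp_rot: [3.141, 0.002, 2.822]
contact_force: [-0.3, 0.9, 0.9]
grip_width: 0.6
finger_force: 0.0
time: 12.55
tool_pos: [342.5, 272.5, 295.9]
tcp_rot: [3.139, 0.0, 2.827]
contact_force: [-0.8, -0.4, -0.4]
grip_width: 0.4
finger_force: 0.0
24 20
```

View pics/c6.png

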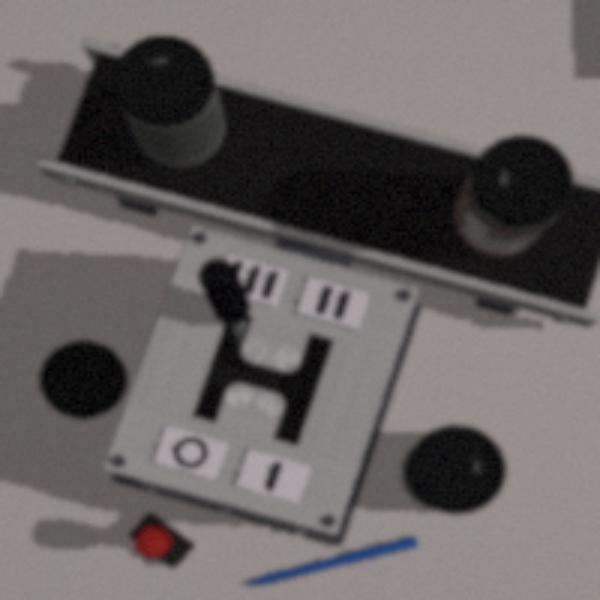

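The handle, at crop (222,290), leans over the three-bar plate. The second press did not move it, and nothing else has been disturbed.

```bash
python3 -c "
from plant import order
print(order.close_job())"
```

```text
the job is handed in; nothing more can be done
None
```

The lever was pushed straight along the left slot from parking into the three-bar slot, never entering the one- or two-bar slots, and was against its stop (a second push met the stop at once and did not move it). Nothing else was disturbed, and the job is handed in at about 12.6 s of robot time.

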